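# Show a cleaned piston to the inspection camera

### The arm

A 6-joint arm with a two-finger parallel gripper is mounted at the origin on the work surface. World frame = base frame: x ahead of the robot, y to its left, z up, the work surface at z = 0. Lengths are in m, angles in rad, forces in N, time in s.
With the tool pointing down it reaches from about 0.25 to 0.725 m from the base axis. Payload 4 kg.
Tool frame: the origin (TCP) lies at the very end of the fingers, on their centre line; the grasp point (between the pads) lies 19 mm behind it; z points along the fingers, y is the line along which they close (so a half turn about z gives the same grasp; the last joint's range is limited). The gripper opens to 85 mm and grips with 20 to 120 N. Pads are 22 mm wide; open, the fingers measure 114 mm over their backs; the gripper's body (76 mm by 85 mm) begins 54 mm behind the grasp point. The pads swing forward as they close: fully open they stand 13 mm farther back than shut.
Start: joints at [-1.204, 0.241, 0.005, 1.335, 0, 1.571], TCP at [0.179, -0.467, 0.231] pointing down, gripper open.
Joint ranges: [-2.72, 2.72], [-1.05, 1.87], [-1.09, 1.28], [-1.99, 2.15], [-1.42, 1.44], [-3.14, 3.14]. Speed limits (rad/s): [2.79, 2.79, 3.14, 3.14, 3.14, 3.14].

### API

Orientations are given as a unit quaternion [x, y, z, w].
In Python, from workcell import monitor, viewer, job gives the robot as it stands.
- The arm moves only by the tool arm_command, never from a script. Its argument "increments" is a list of rows, each an object of numbers: "dx", "dy", "dz": the shift along the tool's x, y, z in cm; "wx", "wy", "wz": the turn, a rotation vector about the tool's x, y, z in rad; "grip": the finger opening in cm, from 0 to 8.54. In form: [{"dx": .., "dy": .., "dz": .., "wx": .., "wy": .., "wz": .., "grip": ..}, ...]. A call has 1 to 10 rows; each row is the pose to reach, as a shift and turn from the pose commanded when the call began, along the tool's axes at that moment; what a row does not reach only later rows make up. A row lasts 1/10 s, in which the tool goes at most 50 mm and 8.59 degrees, less where a joint would pass 70% of its speed; a pose out of reach is approached as far as the arm can. A call with a gripper value outside its range is refused whole. The fingers move at their own pace and stop on an object; the grip force is fixed at half the most. Time passes only in rows, so rows that repeat a pose let the fingers close. It gives the time, the measured TCP pose, the force, the opening and the grip force at its end, in the units of the state.
- monitor.get_obs(): the state, without advancing time (a new reading comes with each control period).
- viewer.camera(name): name is "scene" or "top" or "wrist"; returns (picture, depth): 420x560x3 uint8, red, green, blue; 420x560 float32, m along the optical axis (not along the pixel's ray), 0 where there is no reading.
- viewer.get_calibration(name): a dict with "fovy" (degrees; the focal length in pixels is half the picture's height over the tangent of half this angle, whatever the lens; pixels are square), "cx", "cy" (the principal point, pixels), "view" (4x4, takes a point from world to camera coordinates). Camera axes: x right, y up, looking along -z (the intrinsics and any distortion apply to the point x, -y, -z); pixel columns grow to the right and rows downward; lengths in m; the calibration is good to about 2 mm. A picture is of the moment at which its call begins: read the wrist's pose just before it. get_calibration takes no time and is no camera call; for the wrist camera it gives the pose at the moment of the call.
- job.job_done(): hands the job in; it is judged then, once.
The state is a dict: "clock": time; "joint_pos": joint angles; "joint_vel": joint speeds; "tau": joint torques, N m; "eef_pos": TCP position; "tool_rot": TCP orientation; "ft_force": force on the tool from outside, world axes, zero at the start; "ft_torque": the same for the moment, N m; "grip_width": finger opening in m; "grasp_force": force on a finger pad.
Only numpy, scipy, OpenCV 4.12 (cv2) and the standard library are available. Lean on these libraries where they do the work, as an engineer would, in place of code of your own. Each camera call takes 0.05 s, during which the arm holds its last target. There are 200 camera calls.

### The job

Throw the handle of the toggle clamp on the bench fixture fully back so that the clamp stands open, then lift the clamped piston off its spigot and show it to the inspection camera: crown up, the middle of its pin bore 100 mm in front of the lens on the lens axis, a pin hole looking squarely into the lens. Finish while still holding it there, steady in the air and carried by the gripper alone, with the clamp left open. Do not bump the camera or its stand, and leave the other things on the bench where they are.

Things in the scene. Friction and masses are not known exactly. Their poses are not given: they have to be found in the camera images.
- fixture: Fixed wooden board 180 x 270 x 18 mm, origin at its underside's centre. At own y = +60 mm: aluminium seat disc 60 mm across, its top 24 mm above the bench, with a spigot 38 mm across, 6 mm tall, inside the piston's skirt. At y = -36 mm: steel toggle clamp on a riser 50 x 62 mm; it moves in the board's own y-z plane at x = 0, its bar reaching along +y over the piston's crown (82 mm up).
- seat (a point): Centre of the seat disc's top face, 24 mm above the bench; the piston's skirt stands here.
- clamp_bar (a joint): Angle of the clamp's bar about its pivot (fixture y = -36 mm, 106 mm up). 0 = clamped, rubber tip on the crown; 1.9 rad = open stop, bar upright, leaning back; fully open = over 1.5. It lags in the handle's first third, then moves faster. Over-centre lock: only the handle opens it. Stiff joints: stays where it is left.
- handle_grip (a point): Point on the clamp handle's black rubber grip (18 mm wide along fixture x, 22 mm deep, 74 mm long), 22 mm below its top end. Clamped, the handle is upright, this point at fixture y = -23, z = 216 mm. Throw it along fixture -y, away from the piston; it follows a circle of 141 mm radius about y = -28, z = 73 mm (within 2 mm) to y = -149, z = 143, grip then nearly level. Under 10 N; push or pinch it.
- piston: The clamped piston: plain aluminium, 52 mm across, 58 mm tall, 0.17 kg, crown up. Origin at the centre of the skirt's lower edge, z up through the crown. Own x = axis of the 16 mm pin bore, open at both ends in recessed sides; the round skirt sides to grip face own +y and -y. Two ring grooves near the crown. On the fixture its x is within 30 degrees of fixture +y.
- pin_bore (a point): Middle of the clamped piston's pin bore: on the piston's axis, 30 mm above the skirt's edge.
- cam_stand: Fixed camera stand: dark steel base plate 180 x 110 x 14 mm (from 50 mm behind to 130 mm ahead of the column), steel column 16 mm across, 324 mm tall, origin at its foot. A boom on the column points along the stand's own +x and carries the camera.
- cam_head: Inspection camera: grey barrel 33 mm across, black ring light 44 mm across in front, 127 mm long. Origin = lens, the centre of the ring light's front. Own +x = lens axis, the way it looks: along the boom, 0.42 rad (24 degrees) down; own y level. Lens 170 mm out from the column, 220 to 270 mm above the bench. Show the piston's bore at x = 100 mm, y = z = 0 here, its x parallel to this x, crown up.
- spare_piston: Bystander: a second piston of the same kind standing loose on the bench, crown up. Origin at the centre of its underside.
- gudgeon_pin: Bystander: steel tube 16 mm across, 44 mm tall, standing on the fixture board beside the clamp (66 mm along fixture +x). Origin at the centre of its underside.
- cylinder_barrel: Bystander: finned aluminium cylinder 104 mm across, 94 mm tall, standing. Origin at the centre of its underside.
- grease_tin: Bystander: round grey tin 68 mm across, 62 mm tall. Origin at the centre of its underside.
- spanner: Bystander: steel spanner 170 mm long, lying flat.
- screwdriver: Bystander: screwdriver 200 mm long with wooden handle, lying.
- oil_seal_drift: Bystander: dark stepped steel drift 36 mm across, 85 mm tall, standing. Origin at the centre of its underside.
- circlip_box: Bystander: cardboard box 65 x 45 x 22 mm. Origin at the centre of its underside.
There are look-alikes about, which are no part of the job. Leave any red look-alike of the piston alone.

How it is judged:
By the outcome, as a careful person would: the job done as asked, in the order asked, and still so for the second after the job is handed in, while the arm keeps its last pose, push and grip.
It also fails if it takes over 54 s, if anything falls off the work surface, if the arm or the gripper's body presses on something with over 40 N, if the wrist force passes 120 N, or if a joint passes its speed limit or range.

## Working session

There is one attempt and no reset: what is moved stays moved. The work goes in short steps, Python scripts to look and compute and a tool call to move; the robot and the scene stay as the last step left them, time stands still between calls to the robot, and variables do not carry over. Pictures are saved under pics/ and viewed, at most 10 in all, crops included, and the job is handed in when it is done.

Besides the shell and the picture viewer there is one more tool, called after "Call:" as name([rows], argument=value, ...), one row to a line, values as JSON. arm_command: Moves the arm, as the interface text tells. Its arguments: {"type":"object","properties":{"increments":{"type":"array","items":{"type":"object","properties":{"dx":{"type":"number"},"dy":{"type":"number"},"dz":{"type":"number"},"wx":{"type":"number"},"wy":{"type":"number"},"wz":{"type":"number"},"grip":{"type":"number"}}}}},"required":["increments"]}

```bash
mkdir -p pics; ls; cat > h.py <<'E'
import numpy as np, cv2
from workcell import monitor, viewer, job
from scipy.spatial.transform import Rotation as R
def shot(n,f):
    p,d=viewer.camera(n); c=viewer.get_calibration(n)
    cv2.imwrite(f'pics/{f}.png',p[:,:,::-1]); np.savez(f'pics/{f}.npz',p=p,d=d,view=c['view'],k=[c['fovy'],c['cx'],c['cy']]); return c
def load(f):
    return np.load(f'pics/{f}.npz')
def cloud(f):
    z=load(f); d=z['d']; fy,cx,cy=z['k']; F=d.shape[0]/2/np.tan(np.radians(fy)/2)
    v,u=np.mgrid[:d.shape[0],:d.shape[1]]
    P=np.stack([(u-cx)/F*d,-(v-cy)/F*d,-d,np.ones_like(d)],-1)
    W=P@np.linalg.inv(z['view']).T
    W[d==0]=np.nan
    return W[...,:3]
E
python3 - <<'E'
from h import *
for n in('scene','top'):
    c=shot(n,n+'0'); print({k:v for k,v in c.items()})
print(monitor.get_obs())
a=cv2.imread('pics/scene0.png'); b=cv2.imread('pics/top0.png')
E
```

```text
pics
{'fovy': 57.80850898367887, 'cx': 280.3741972417616, 'cy': 212.9555633197887, 'view': array([[ 0.27146033,  0.96230487, -0.01669228, -0.14175905],
       [-0.71685558,  0.21373242,  0.66365393,  0.2968047 ],
       [ 0.64220509, -0.16818976,  0.74785348, -1.47174805],
       [ 0.        ,  0.        ,  0.        ,  1.        ]])}
{'fovy': 47.9705398434877, 'cx': 277.9433342960957, 'cy': 210.61771152702596, 'view': array([[ 7.28892998e-03, -9.99972225e-01,  1.55572980e-03,
        -5.63027453e-03],
       [ 9.85337098e-01,  7.44744386e-03,  1.70456269e-01,
        -5.87620077e-01],
       [-1.70463121e-01,  2.90474479e-04,  9.85364014e-01,
        -1.36040709e+00],
       [ 0.00000000e+00,  0.00000000e+00,  0.00000000e+00,
         1.00000000e+00]])}
{'clock': 0.1, 'joint_pos': array([-1.20401863e+00,  2.41331341e-01,  3.87896945e-03,  1.33519819e+00,
        1.65997941e-05,  1.57077481e+00]), 'joint_vel': array([ 9.13305203e-04, -1.32991662e-03,  3.64134673e-03, -1.65097156e-03,
       -6.85533024e-04,  4.32465736e-05]), 'tau': array([ 2.71006029e-04, -3.73136616e+01,  2.53010809e+01,  1.08266092e-02,
        3.30533408e-05,  1.93785660e-06]), 'eef_pos': array([ 0.17911028, -0.46622384,  0.23051276]), 'tool_rot': array([ 9.83228957e-01,  1.82373128e-01, -1.60900952e-04, -9.13085742e-04]), 'ft_force': array([-0.78483496,  0.51186733,  0.6393707 ]), 'ft_torque': array([ 0.02656614,  0.01304921, -0.04376485]), 'grasp_force': 0.0, 'grip_width': 0.08599046347187102}
```

View pics/scene0.png

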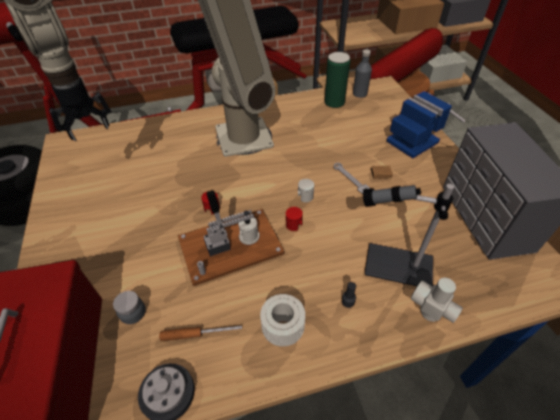

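View pics/top0.png

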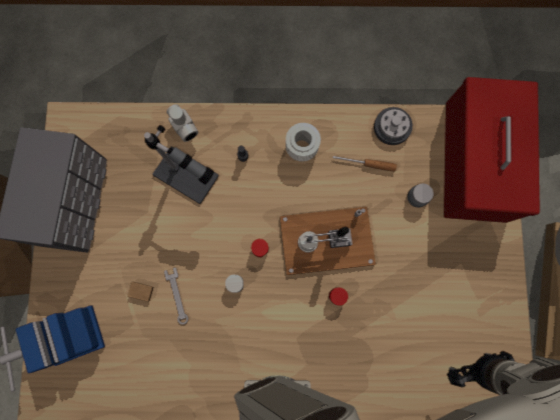

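```bash
python3 - <<'E'
from h import *
a=cv2.imread('pics/top0.png')
t=cv2.resize(a[195:285,270:385],None,fx=5,fy=5,interpolation=cv2.INTER_CUBIC)
u=cv2.resize(a[110:210,130:260],None,fx=4,fy=4,interpolation=cv2.INTER_CUBIC)
H=t.shape[0]+0
cv2.imwrite('pics/cropA.png',t); cv2.imwrite('pics/cropB.png',u)
s=cv2.imread('pics/scene0.png')
cv2.imwrite('pics/cropC.png',cv2.resize(s[170:300,350:480],None,fx=4,fy=4,interpolation=cv2.INTER_CUBIC))
W=cloud('top0')
for n,(x,y) in dict(tableL=(100,350),table2=(250,200),crown=(303,241),board=(290,225),lens=(210,178),gripTop=(342,232),red=(260,247),white=(234,283),base=(190,190)).items():print(n,W[y,x].round(4))
W=cloud('scene0')
for n,(x,y) in dict(table=(120,200),crown=(248,226),handle=(212,203),barrel=(390,195),base=(390,262)).items():print(n,W[y,x].round(4))
E
```

```text
tableL [ 0.1752  0.5216 -0.005 ]
table2 [ 0.6298  0.086  -0.0029]
crown [ 0.4934 -0.0742  0.0845]
board [ 0.5485 -0.0382  0.0221]
lens [0.6347 0.1737 0.2617]
gripTop [ 0.501  -0.1662  0.2363]
red [0.4778 0.0506 0.0565]
white [0.3727 0.1245 0.0572]
base [0.6576 0.2718 0.0094]
table [ 0.2172 -0.4632  0.0009]
crown [ 0.5112 -0.0901  0.0787]
handle [ 0.5171 -0.1738  0.205 ]
barrel [0.6779 0.2207 0.2756]
base [0.6977 0.2676 0.0147]
```

View pics/cropA.png

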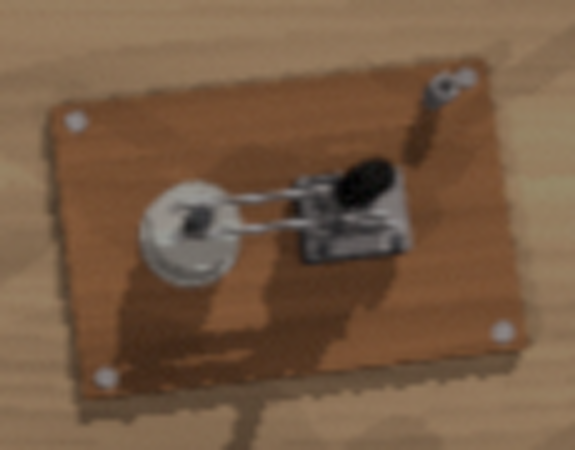

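View pics/cropB.png

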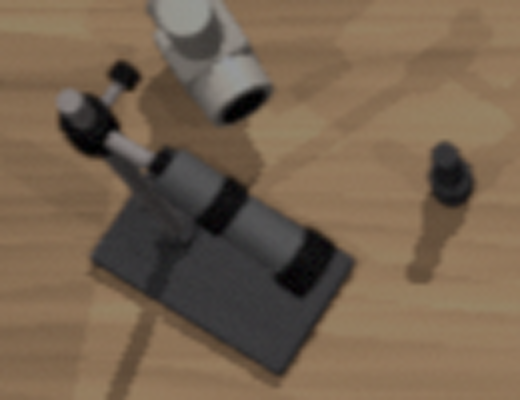

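```bash
cat >> h.py <<'E'
def rayz(f,px,z):
    q=load(f); fy,cx,cy=q['k']; F=210/np.tan(np.radians(fy)/2); T=np.linalg.inv(q['view'])
    px=np.atleast_2d(px).astype(float)
    D=np.c_[(px[:,0]-cx)/F,-(px[:,1]-cy)/F,-np.ones(len(px))]@T[:3,:3].T
    return T[:3,3]+D*((z-T[2,3])/D[:,2])[:,None]
E
python3 - <<'E'
from h import *
A=lambda l:np.array(l)/5+[270-.4,195-.4]
scr=rayz('top0',A([(75,121),(466,76),(502,331),(106,377)]),.019)
cor=rayz('top0',A([(50,108),(490,62),(525,345),(80,395)]),.018)
for q in(scr,cor):
    m=q.mean(0); yv=(q[0]+q[3]-q[1]-q[2])[:2]; xv=(q[0]+q[1]-q[2]-q[3])[:2]
    print(q.round(4)); print('c',m.round(4),'yaw from y',np.arctan2(-yv[0],yv[1]),'x',np.arctan2(xv[1],xv[0]),np.hypot(*yv)/2,np.hypot(*xv)/2)
print('crown',rayz('top0',A([(191,222)]),.082))
print('handle top',rayz('top0',A([(365,180)]),.236))
# cam head clouds
B=lambda l:np.array(l)/4+[130-.4,110-.4]
W=cloud('top0')
for n in('top0','scene0'):
    W=cloud(n); w=W.reshape(-1,3); k=(np.abs(w[:,0]-.68)<.12)&(np.abs(w[:,1]-.22)<.1)&(w[:,2]>.18)&(w[:,2]<.34)
    q=w[k]; print(n,k.sum(),q.min(0).round(3),q.max(0).round(3))
base=rayz('top0',B([(93,262),(150,185),(355,262),(280,373)]),.014); print(base.round(4))
print('col top',rayz('top0',B([(75,103)]),.324))
E
```

```text
[[ 0.5679 -0.0217  0.019 ]
 [ 0.5976 -0.2608  0.019 ]
 [ 0.4423 -0.2788  0.019 ]
 [ 0.4131 -0.0411  0.019 ]]
c [ 0.5052 -0.1506  0.019 ] yaw from y 0.12279268097215983 x 0.11967644807829596 0.24019417854872288 0.15620004689376188
[[ 0.576  -0.0065  0.018 ]
 [ 0.6066 -0.2759  0.018 ]
 [ 0.4341 -0.2926  0.018 ]
 [ 0.4023 -0.0256  0.018 ]]
c [ 0.5047 -0.1501  0.018 ] yaw from y 0.1156522237280809 x 0.10300287345451736 0.27002235831018767 0.1740235280367355
crown [[ 0.49955601 -0.08819557  0.082     ]]
handle top [[ 0.50464935 -0.16788156  0.236     ]]
top0 901 [0.623 0.168 0.182] [0.769 0.32  0.325]
scene0 1320 [0.627 0.167 0.18 ] [0.774 0.32  0.325]
[[0.703  0.3882 0.014 ]
 [0.7652 0.3468 0.014 ]
 [0.7046 0.1847 0.014 ]
 [0.6164 0.2398 0.014 ]]
col top [[0.72642151 0.32001453 0.324     ]]
```

View pics/cropC.png

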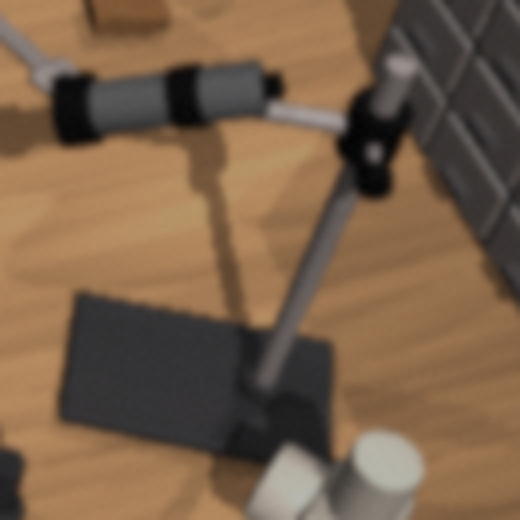

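```bash
cat >> h.py <<'E'
FC=np.array([.505,-.1505]); FY=.119
def fx(x,y,z=0):
    c,s=np.cos(FY),np.sin(FY); return np.array([FC[0]+c*x-s*y,FC[1]+s*x+c*y,z])
def down(yaw_y): # tool down, tool y at world angle
    y=np.array([np.cos(yaw_y),np.sin(yaw_y),0]); z=np.array([0,0,-1.]); return np.c_[np.cross(y,z),y,z]
def inc(pos,Rm=None):
    o=monitor.get_obs(); R0=R.from_quat(o['tool_rot']); d=R0.inv().apply(np.asarray(pos)-o['eef_pos'])*100
    w=(R0.inv()*R.from_matrix(Rm)).as_rotvec() if Rm is not None else np.zeros(3)
    print('inc',d.round(2),w.round(4)); return d,w
E
python3 - <<'E'
from h import *
inc(fx(0,.010,.32),down(FY)); print(np.linalg.inv(viewer.get_calibration('wrist')['view']).round(3))
E
```

```text
inc [ 41.99 -18.77  -8.91] [-1.600e-03 -1.200e-03 -1.323e+00]
[[ 0.36   0.884  0.298  0.257]
 [-0.933  0.342  0.113 -0.437]
 [-0.002 -0.318  0.948  0.372]
 [ 0.     0.     0.     1.   ]]
```

Call:
arm_command([
  {"dz": -5, "grip": 0},
  {"dx": 42, "dy": -18.8, "dz": -8.9, "wz": -1.323, "grip": 0},
  {"dx": 42, "dy": -18.8, "dz": -8.9, "wz": -1.323, "grip": 0},
  {"dx": 42, "dy": -18.8, "dz": -8.9, "wz": -1.323, "grip": 0},
  {"dx": 42, "dy": -18.8, "dz": -8.9, "wz": -1.323, "grip": 0},
  {"dx": 42, "dy": -18.8, "dz": -8.9, "wz": -1.323, "grip": 0},
  {"dx": 42, "dy": -18.8, "dz": -8.9, "wz": -1.323, "grip": 0},
  {"dx": 42, "dy": -18.8, "dz": -8.9, "wz": -1.323, "grip": 0},
  {"dx": 42, "dy": -18.8, "dz": -8.9, "wz": -1.323, "grip": 0},
  {"dx": 42, "dy": -18.8, "dz": -8.9, "wz": -1.323, "grip": 0},
])

```text
validation failed for argument at $.in...
```

Call:
arm_command([
  {"dx": 0.0, "dy": 0.0, "dz": -5.0, "wx": 0.0, "wy": 0.0, "wz": 0.0, "grip": 0.0},
  {"dx": 42.0, "dy": -18.8, "dz": -8.9, "wx": 0.0, "wy": 0.0, "wz": -1.323, "grip": 0.0},
])

```text
clock: 0.3
eef_pos: [0.213, -0.4355, 0.2889]
tool_rot: [0.967, 0.254, -0.0, 0.004]
ft_force: [1.7, -0.2, 0.5]
grip_width: 0.0592
grasp_force: 0.0
```

```bash
python3 - <<'E'
from h import *
inc(fx(0,.010,.32),down(FY))
E
```

```text
inc [ 39.8  -11.41  -3.27] [ 0.0048  0.0059 -1.177 ]
```

Call:
arm_command([
  {"dx": 39.8, "dy": -11.4, "dz": -3.2, "wx": 0.005, "wy": 0.006, "wz": -1.177, "grip": 0.0},
  {"dx": 39.8, "dy": -11.4, "dz": -3.2, "wx": 0.005, "wy": 0.006, "wz": -1.177, "grip": 0.0},
  {"dx": 39.8, "dy": -11.4, "dz": -3.2, "wx": 0.005, "wy": 0.006, "wz": -1.177, "grip": 0.0},
  {"dx": 39.8, "dy": -11.4, "dz": -3.2, "wx": 0.005, "wy": 0.006, "wz": -1.177, "grip": 0.0},
  {"dx": 39.8, "dy": -11.4, "dz": -3.2, "wx": 0.005, "wy": 0.006, "wz": -1.177, "grip": 0.0},
  {"dx": 39.8, "dy": -11.4, "dz": -3.2, "wx": 0.005, "wy": 0.006, "wz": -1.177, "grip": 0.0},
  {"dx": 39.8, "dy": -11.4, "dz": -3.2, "wx": 0.005, "wy": 0.006, "wz": -1.177, "grip": 0.0},
  {"dx": 39.8, "dy": -11.4, "dz": -3.2, "wx": 0.005, "wy": 0.006, "wz": -1.177, "grip": 0.0},
  {"dx": 39.8, "dy": -11.4, "dz": -3.2, "wx": 0.005, "wy": 0.006, "wz": -1.177, "grip": 0.0},
  {"dx": 39.8, "dy": -11.4, "dz": -3.2, "wx": 0.005, "wy": 0.006, "wz": -1.177, "grip": 0.0},
])

```text
clock: 1.3
eef_pos: [0.5053, -0.1338, 0.3166]
tool_rot: [0.661, 0.75, 0.002, -0.004]
ft_force: [-0.9, -0.2, -1.0]
grip_width: 0.0
grasp_force: 0.0
```

```bash
python3 - <<'E'
from h import *
shot('wrist','w1'); inc(fx(0,.012,.32),down(FY))
E
```

```text
inc [-0.34 -0.1  -0.33] [-0.0028 -0.0074  0.0052]
```

View pics/w1.png

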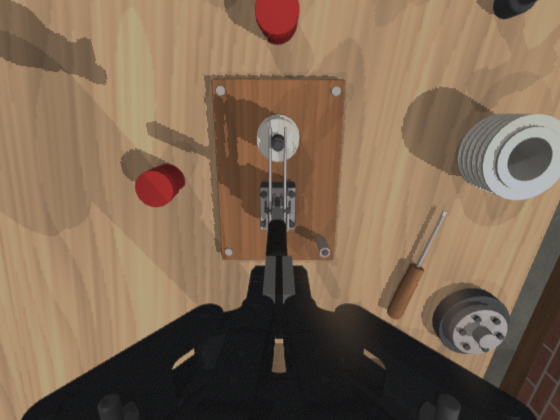

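```bash
python3 - <<'E'
from h import *
q=rayz('w1',[(221,91),(336,91),(325,252),(228,252)],.019); print(q.round(4),q.mean(0))
yv=(q[0]+q[1]-q[2]-q[3])[:2]; print('yaw',np.arctan2(-yv[0],yv[1]),np.hypot(*yv)/2, 'crown',rayz('w1',[(278,138)],.082))
inc(fx(0,.014,.202),down(FY))
# push path in fixture y,z of TCP
for t in (0,10,20,30,40,50,60):
    a=np.radians(t-2); b=np.radians(t); print(t, round(-28-141*np.sin(a)+11*np.cos(b)+11,1), round(73+141*np.cos(a)+11*np.sin(b),1))
E
```

```text
[[ 0.4144 -0.0408  0.019 ]
 [ 0.5682 -0.0214  0.019 ]
 [ 0.5946 -0.2591  0.019 ]
 [ 0.4414 -0.2786  0.019 ]] [ 0.50464811 -0.14997993  0.019     ]
yaw 0.11204013594235743 0.2392462484510227 crown [[ 0.49788949 -0.08717324  0.082     ]]
inc [-0.22 -0.07 11.47] [-0.0028 -0.0074  0.0052]
0 -1.1 213.9
10 -25.8 214.5
20 -50.2 210.9
30 -73.7 203.0
40 -95.4 191.2
50 -114.7 175.8
60 -131.1 157.2
```

Call:
arm_command([
  {"dx": -0.2, "dy": -0.1, "dz": 4.0, "wx": 0.0, "wy": -0.007, "wz": 0.005, "grip": 0.0},
  {"dx": -0.2, "dy": -0.1, "dz": 8.0, "wx": 0.0, "wy": -0.007, "wz": 0.005, "grip": 0.0},
  {"dx": -0.2, "dy": -0.1, "dz": 11.0, "wx": 0.0, "wy": -0.007, "wz": 0.005, "grip": 0.0},
  {"dx": -0.2, "dy": -0.1, "dz": 11.0, "wx": 0.0, "wy": -0.007, "wz": 0.005, "grip": 0.0},
  {"dx": -0.2, "dy": -0.1, "dz": 11.0, "wx": 0.0, "wy": -0.007, "wz": 0.005, "grip": 0.0},
])

```text
clock: 1.85
eef_pos: [0.5023, -0.1382, 0.208]
tool_rot: [0.665, 0.747, -0.001, -0.001]
ft_force: [0.3, -0.4, -0.0]
grip_width: -0.0001
grasp_force: 0.0
```

Call:
arm_command([
  {"dx": -1.4, "dy": 0.0, "dz": 0.0, "wx": 0.0, "wy": 0.0, "wz": 0.0, "grip": 0.0},
  {"dx": -2.6, "dy": 0.0, "dz": -0.1, "wx": 0.0, "wy": 0.0, "wz": 0.0, "grip": 0.0},
  {"dx": -3.9, "dy": 0.0, "dz": -0.1, "wx": 0.0, "wy": 0.0, "wz": 0.0, "grip": 0.0},
  {"dx": -5.1, "dy": 0.0, "dz": 0.0, "wx": 0.0, "wy": 0.0, "wz": 0.0, "grip": 0.0},
  {"dx": -6.3, "dy": 0.0, "dz": 0.2, "wx": 0.0, "wy": 0.0, "wz": 0.0, "grip": 0.0},
  {"dx": -7.5, "dy": 0.0, "dz": 0.5, "wx": 0.0, "wy": 0.0, "wz": 0.0, "grip": 0.0},
  {"dx": -8.6, "dy": 0.0, "dz": 0.9, "wx": 0.0, "wy": 0.0, "wz": 0.0, "grip": 0.0},
  {"dx": -9.7, "dy": 0.0, "dz": 1.5, "wx": 0.0, "wy": 0.0, "wz": 0.0, "grip": 0.0},
  {"dx": -10.8, "dy": 0.0, "dz": 2.1, "wx": 0.0, "wy": 0.0, "wz": 0.0, "grip": 0.0},
  {"dx": -11.8, "dy": 0.0, "dz": 2.8, "wx": 0.0, "wy": 0.0, "wz": 0.0, "grip": 0.0},
])

```text
clock: 2.85
eef_pos: [0.5177, -0.2555, 0.1795]
tool_rot: [0.664, 0.748, -0.0, 0.001]
ft_force: [2.5, 0.5, 2.3]
grip_width: -0.0
grasp_force: 1.2
```

Call:
arm_command([
  {"dx": -0.9, "dy": 0.0, "dz": 0.8, "wx": 0.0, "wy": 0.0, "wz": 0.0, "grip": 0.0},
  {"dx": -1.7, "dy": 0.0, "dz": 1.7, "wx": 0.0, "wy": 0.0, "wz": 0.0, "grip": 0.0},
  {"dx": -2.5, "dy": 0.0, "dz": 2.5, "wx": 0.0, "wy": 0.0, "wz": 0.0, "grip": 0.0},
  {"dx": -2.5, "dy": 0.0, "dz": 2.5, "wx": 0.0, "wy": 0.0, "wz": 0.0, "grip": 0.0},
])

```text
clock: 3.25
eef_pos: [0.5183, -0.2793, 0.1517]
tool_rot: [0.665, 0.747, -0.001, -0.003]
ft_force: [-0.9, 0.6, -0.4]
grip_width: 0.0002
grasp_force: 0.0
```

```bash
python3 - <<'E'
from h import *
o=monitor.get_obs(); print(o['eef_pos'],o['ft_force'])
shot('scene','s2'); s=cv2.imread('pics/s2.png'); a=cv2.resize(s[150:290,160:320],None,fx=4,fy=4,interpolation=cv2.INTER_CUBIC)
cv2.imwrite('pics/s2c.png',a)
E
```

```text
[ 0.51826799 -0.27931369  0.15170975] [-0.9402927   0.56753799 -0.36032082]
```

View pics/s2c.png

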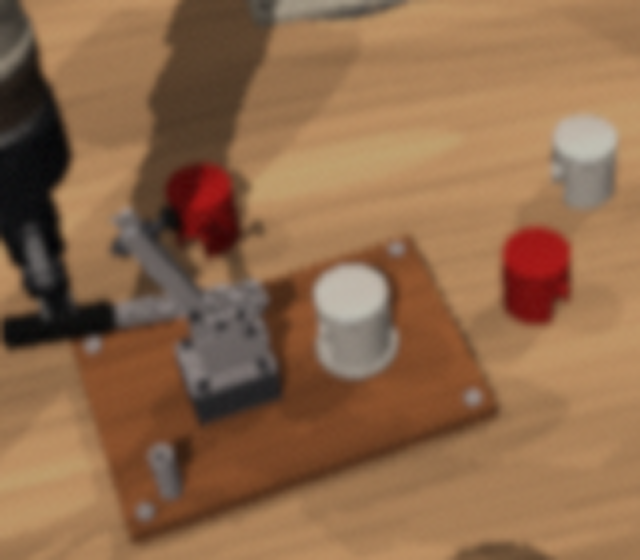

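Call:
arm_command([
  {"dx": -0.2, "dy": 0.0, "dz": 0.4, "wx": 0.0, "wy": 0.0, "wz": 0.0, "grip": 0.0},
  {"dx": -0.3, "dy": 0.0, "dz": 0.7, "wx": 0.0, "wy": 0.0, "wz": 0.0, "grip": 0.0},
  {"dx": -0.3, "dy": 0.0, "dz": 0.7, "wx": 0.0, "wy": 0.0, "wz": 0.0, "grip": 0.0},
])

```text
clock: 3.6
eef_pos: [0.5203, -0.2811, 0.1495]
tool_rot: [0.664, 0.748, 0.0, -0.0]
ft_force: [-3.7, 3.6, 9.7]
grip_width: 0.0001
grasp_force: 5.2
```

Call:
arm_command([
  {"dx": 0.0, "dy": 0.0, "dz": -5.0, "wx": 0.0, "wy": 0.0, "wz": 0.0, "grip": 0.0},
  {"dx": 0.0, "dy": 0.0, "dz": -10.0, "wx": 0.0, "wy": 0.0, "wz": 0.0, "grip": 0.0},
  {"dx": 0.0, "dy": 0.0, "dz": -15.0, "wx": 0.0, "wy": 0.0, "wz": 0.0, "grip": 0.0},
  {"dx": 5.0, "dy": 0.0, "dz": -15.0, "wx": 0.0, "wy": 0.0, "wz": 0.0, "grip": 0.0},
  {"dx": 10.0, "dy": 0.0, "dz": -15.0, "wx": 0.0, "wy": 0.0, "wz": 0.0, "grip": 0.0},
  {"dx": 15.0, "dy": 0.0, "dz": -15.0, "wx": 0.0, "wy": -0.1, "wz": 0.0, "grip": 0.0},
  {"dx": 20.0, "dy": 0.0, "dz": -14.0, "wx": 0.0, "wy": -0.2, "wz": 0.0, "grip": 0.0},
  {"dx": 25.0, "dy": 0.0, "dz": -10.0, "wx": 0.0, "wy": -0.35, "wz": 0.0, "grip": 0.0},
  {"dx": 26.5, "dy": 0.0, "dz": -5.5, "wx": 0.0, "wy": -0.46, "wz": 0.0, "grip": 0.0},
  {"dx": 26.5, "dy": 0.0, "dz": -5.0, "wx": 0.0, "wy": -0.46, "wz": 0.0, "grip": 0.0},
])

```text
clock: 4.6
eef_pos: [0.4855, -0.0137, 0.1926]
tool_rot: [0.642, 0.732, -0.154, 0.168]
ft_force: [-0.2, -0.7, -0.8]
grip_width: -0.0003
grasp_force: 0.0
```

```bash
python3 - <<'E'
from h import *
o=monitor.get_obs(); print(o['eef_pos'],o['joint_pos'])
shot('wrist','w3'); q=load('w3'); v=q['view']; k=q['k']
p=v@np.r_[fx(0,.06,.06),1]; F=210/np.tan(np.radians(k[0])/2); u,w=k[1]+F*p[0]/-p[2],k[2]-F*p[1]/-p[2]; print(u,w,-p[2],F)
s=cv2.imread('pics/w3.png'); a,b=int(u)-60,int(w)-50; a=max(a,0);b=max(b,0);print(a,b)
cv2.imwrite('pics/w3c.png',cv2.resize(s[b:b+110,a:a+120],None,fx=5,fy=5,interpolation=cv2.INTER_CUBIC))
E
```

```text
[ 0.48550101 -0.01372379  0.19259065] [ 0.25040343  0.27018063 -0.14488867  1.22556036 -0.45582036  1.70676547]
281.4018293810216 203.6622206175074 0.3084981773757996 304.8656875880557
221 153
```

View pics/w3c.png

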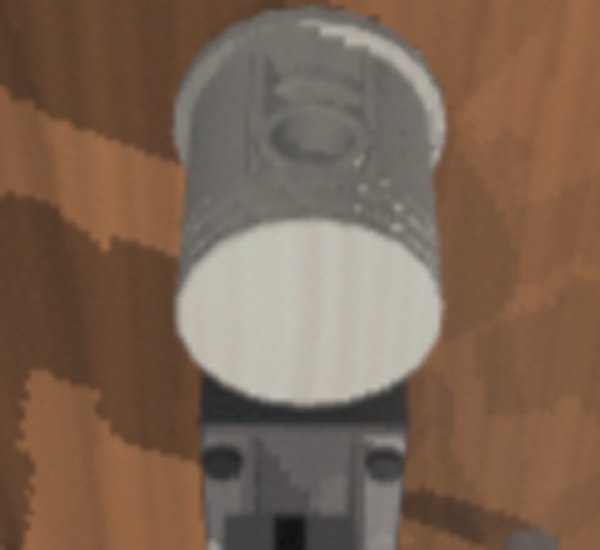

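```bash
python3 - <<'E'
from h import *
A=lambda l:np.array(l)/5+[221-.4,153-.4]
c=rayz('w3',A([(309,312)]),.082)[0]; h=rayz('w3',A([(318,137)]),.054)[0]
l=rayz('w3',A([(186,160),(437,160)]),.052); print('sil mid',l.mean(0))
d=(h-c)[:2]; print(c,h,np.hypot(*d),'dir',np.arctan2(d[1],d[0]),'fix y dir',FY+np.pi/2)
W=cloud('w3'); w=W.reshape(-1,3)
k=(np.hypot(w[:,0]-.498,w[:,1]+.089)<.03)&(w[:,2]>.07)&(w[:,2]<.095); q=w[k]; print(k.sum(),np.median(q,0))
# depth-based face normal of recessed flat near the hole
for px in [(263,165),(366,165),(318,190),(250,190),(380,190)]:
    x,y=A([px])[0].round().astype(int); print(px,W[y,x].round(4))
# camera-head clouds: PCA of barrel
for n in('top0','scene0'):
    w=cloud(n).reshape(-1,3); k=(np.hypot(w[:,0]-.68,w[:,1]-.24)<.12)&(w[:,2]>.19)&(w[:,2]<.36); np.save(f'pics/{n}_cam.npy',w[k]); q=w[k]
    u,s,v=np.linalg.svd(q-q.mean(0)); print(n,len(q),q.mean(0).round(4),v[0].round(3),np.degrees(np.arctan2(v[0][1],v[0][0])))
print('wristview lens', end=' ')
p=load('w3')['view']@np.r_[.635,.174,.245,1]; print(p)
E
```

```text
sil mid [ 0.49682796 -0.07248517  0.052     ]
[ 0.49805176 -0.0846117   0.082     ] [ 0.49707047 -0.06489292  0.054     ] 0.019743182435959933 dir 1.6205193905819386 fix y dir 1.6897963267948966
1843 [ 0.49770706 -0.08317276  0.07922943]
(263, 165) [ 0.4869 -0.0703  0.0583]
(366, 165) [ 0.5068 -0.0669  0.0591]
(318, 190) [ 0.4967 -0.0639  0.0713]
(250, 190) [ 0.4851 -0.069   0.0672]
(380, 190) [ 0.5095 -0.0669  0.0659]
top0 1022 [0.6859 0.2534 0.2803] [-0.556 -0.823 -0.116] -124.06231942774889
scene0 1510 [0.7012 0.2599 0.2762] [-0.528 -0.846 -0.065] -121.97357106172248
wristview lens [ 0.17074364  0.04797209 -0.00305263  1.        ]
```

Call:
arm_command([
  {"dx": -0.8, "dy": 0.0, "dz": 4.0, "wx": 0.0, "wy": 0.0, "wz": 0.0, "grip": 0.0},
  {"dx": -1.5, "dy": 0.0, "dz": 8.0, "wx": 0.0, "wy": 0.0, "wz": 0.0, "grip": 0.0},
  {"dx": -1.5, "dy": 0.0, "dz": 8.0, "wx": 0.0, "wy": 0.0, "wz": 0.0, "grip": 0.0},
  {"dx": -1.5, "dy": 0.0, "dz": 8.0, "wx": 0.0, "wy": 0.0, "wz": 0.0, "grip": 0.0},
])

```text
clock: 5.05
eef_pos: [0.495, -0.0684, 0.1332]
tool_rot: [0.647, 0.727, -0.152, 0.17]
ft_force: [-0.1, 0.4, -0.6]
grip_width: 0.0002
grasp_force: 0.0
```

```bash
python3 - <<'E'
from h import *
shot('wrist','w4'); q=load('w4'); v=q['view']; k=q['k']
p=v@np.r_[.498,-.088,.055,1]; F=210/np.tan(np.radians(k[0])/2); u,w=k[1]+F*p[0]/-p[2],k[2]-F*p[1]/-p[2]; print(u,w,-p[2])
s=cv2.imread('pics/w4.png'); a,b=max(int(u)-75,0),max(int(w)-75,0); print(a,b)
cv2.imwrite('pics/w4c.png',cv2.resize(s[b:b+120,a:a+150],None,fx=5,fy=5,interpolation=cv2.INTER_CUBIC))
E
```

```text
276.67084744802503 198.2638423183619 0.23094609086866918
201 123
```

View pics/w4c.png

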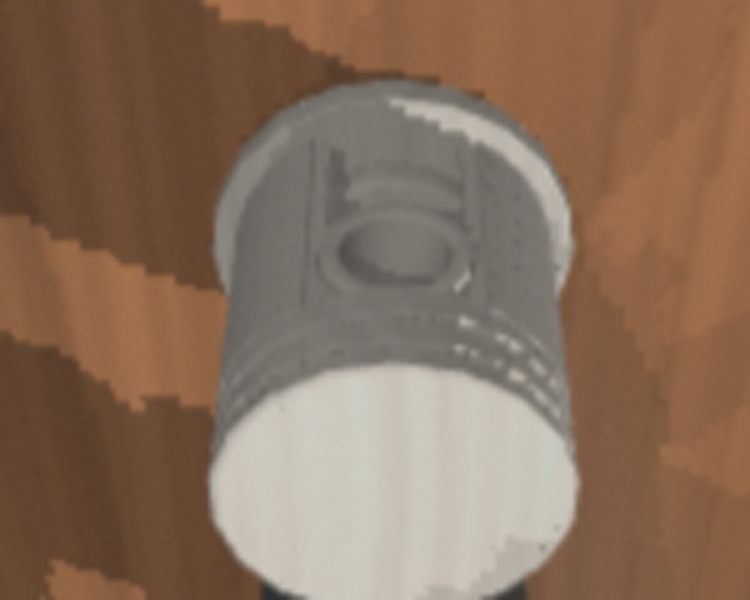

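```bash
python3 - <<'E'
from h import *
A=lambda l:np.array(l)/5+[201-.4,123-.4]
c=rayz('w4',A([(393,485)]),.082)[0]; h=rayz('w4',A([(397,250)]),.054)[0]; d=(h-c)[:2]; print(c,h,np.hypot(*d),np.arctan2(d[1],d[0]))
for zz in(.05,.058):
    h=rayz('w4',A([(397,250)]),zz)[0]; d=(h-c)[:2]; print(np.arctan2(d[1],d[0]))
# recess edges: intersect with r=26 cylinder
for a,b,z0 in(((314,155),(470,155),0),((306,290),(487,290),0)):
    L=[]
    for px in(a,b):
        best=min(np.linspace(.03,.08,501),key=lambda z:abs(np.hypot(*(rayz('w4',A([px]),z)[0]-c)[:2])-.026)); p=rayz('w4',A([px]),best)[0]; L.append(p)
    t=[np.arctan2(*(p-c)[1::-1]) for p in L]; print(np.round(L,4).tolist(),t,np.mean(t))
T=np.linalg.inv(load('w4')['view']); print('camdir',np.arctan2(*(T[:2,3]-c[:2])[::-1]))
# cam head fit
from scipy.optimize import least_squares
for n in('top0','scene0'):
    q=np.load(f'pics/{n}_cam.npy')
    def fr(p):
        y=p[3]; x=np.array([np.cos(.42)*np.cos(y),np.cos(.42)*np.sin(y),-np.sin(.42)]); r=q-p[:3]; s=r@x; rad=np.linalg.norm(r-np.outer(s,x),axis=1); return s,rad
    def res(p):
        s,rad=fr(p); m=(s<-.03)&(s>-.12); 
        return np.where(m,rad-.0165,np.where((s<=.002)&(s>=-.018),rad-.022,0)) 
    best=None
    p=np.array([.636,.175,.25,-2.12])
    for _ in range(3):
        s,rad=fr(p); k=(rad<.035)&(s>-.13)&(s<.02); q=q[k]; f=least_squares(res,p,loss='soft_l1',f_scale=.002); p[:]=f.x
    s,rad=fr(p); print(n,len(q),p.round(4),'s pct',np.percentile(s,[0,1,2,99,100]).round(4),np.sqrt(np.mean(f.fun**2)))
    hst=[(round(a,3),round(float(np.median(rad[(s>=a)&(s<a+.01)])),4),int(((s>=a)&(s<a+.01)).sum())) for a in np.arange(-.13,.02,.01) if ((s>=a)&(s<a+.01)).any()]; print(hst)
E
```

```text
[ 0.49918462 -0.0826846   0.082     ] [ 0.49764101 -0.06417683  0.054     ] 0.01857202052614463 1.6540073917623401
1.6448011128072217
1.660565163534824
[[0.4851, -0.0608, 0.0377], [0.5078, -0.0581, 0.0378]] [np.float64(2.143478583141313), np.float64(1.2352591367615164)] 1.6893688599514147
[[0.4851, -0.0609, 0.0686], [0.5089, -0.0586, 0.068]] [np.float64(2.145499580368212), np.float64(1.1878515429642258)] 1.666675561666219
camdir 1.693993513852383Traceback (most recent call last):
  File "<stdin>", line 26, in <module>
    return _quantile_unchecked(
        a, q, axis, out, overwrite_input, method, keepdims, weights)
    return _ureduce(a,
                    func=_quantile_ureduce_func,
    ...<5 lines>...
                    overwrite_input=overwrite_input,
                    method=method)
    r = func(a, **kwargs)
    result = _quantile(arr,
                       quantiles=q,
    ...<2 lines>...
                       out=out,
                       weights=wgt)
    slices_having_nans = np.isnan(arr[-1, ...])
                                  ~~~^^^^^^^^^
IndexError: index -1 is out of bounds for axis 0 with size 0
```

```bash
python3 - <<'E'
from h import *
inc([.52,.03,.33],down(.09))
E
```

```text
inc [ -0.24   3.56 -21.75] [0.0077 0.4596 0.0258]
```

Call:
arm_command([
  {"dx": 0.0, "dy": 1.0, "dz": -5.0, "wx": 0.0, "wy": 0.1, "wz": 0.0, "grip": 0.0},
  {"dx": 0.0, "dy": 2.0, "dz": -10.0, "wx": 0.0, "wy": 0.2, "wz": 0.0, "grip": 8.5},
  {"dx": 0.0, "dy": 3.0, "dz": -15.0, "wx": 0.0, "wy": 0.3, "wz": 0.026, "grip": 8.5},
  {"dx": -0.2, "dy": 3.6, "dz": -20.0, "wx": 0.008, "wy": 0.46, "wz": 0.026, "grip": 8.5},
  {"dx": -0.2, "dy": 3.6, "dz": -21.8, "wx": 0.008, "wy": 0.46, "wz": 0.026, "grip": 8.5},
  {"dx": -0.2, "dy": 3.6, "dz": -21.8, "wx": 0.008, "wy": 0.46, "wz": 0.026, "grip": 8.5},
  {"dx": -0.2, "dy": 3.6, "dz": -21.8, "wx": 0.008, "wy": 0.46, "wz": 0.026, "grip": 8.5},
])

```text
clock: 5.8
eef_pos: [0.5201, 0.0313, 0.3303]
tool_rot: [0.674, 0.739, 0.0, 0.0]
ft_force: [-0.1, 0.0, -0.4]
grip_width: 0.0846
grasp_force: 0.0
```

```bash
cat > camfit.py <<'E'
from h import *
from scipy.optimize import least_squares
def run(names):
    for n in names:
        w=cloud(n).reshape(-1,3); w=w[~np.isnan(w[:,0])]
        def fr(p,q):
            y=p[3]; x=np.array([np.cos(.42)*np.cos(y),np.cos(.42)*np.sin(y),-np.sin(.42)]); r=q-p[:3]; s=r@x; return s,np.linalg.norm(r-np.outer(s,x),axis=1)
        p=np.array([.636,.175,.245,-2.12])
        for it in range(6):
            s,rad=fr(p,w); q=w[(s<-.025)&(s>-.115)&(rad<(.04 if it<2 else .026))]
            # pin the along-axis coordinate: only perpendicular offsets and yaw are free
            def res(e):
                P=p.copy(); y=p[3]; P[3]+=e[2]; P[:3]+=e[0]*np.array([-np.sin(y),np.cos(y),0])+e[1]*np.array([np.sin(.42)*np.cos(y),np.sin(.42)*np.sin(y),np.cos(.42)])
                return fr(P,q)[1]-.017
            f=least_squares(res,[0,0,0],loss='soft_l1',f_scale=.001); e=f.x; y=p[3]
            p[:3]+=e[0]*np.array([-np.sin(y),np.cos(y),0])+e[1]*np.array([np.sin(.42)*np.cos(y),np.sin(.42)*np.sin(y),np.cos(.42)]); p[3]+=e[2]
        s,rad=fr(p,w); k=(rad<.027)&(s>-.14)&(s<.04)
        print(n,len(q),p.round(4),'rms',np.sqrt(np.mean(f.fun**2)).round(4))
        print([(int(a*1000),int((1e3*np.median(rad[k&(s>=a)&(s<a+.006)]))) ,int((k&(s>=a)&(s<a+.006)).sum())) for a in np.arange(-.138,.035,.006) if (k&(s>=a)&(s<a+.006)).any()])
E
python3 - <<'E'
from h import *
shot('wrist','w5'); print(monitor.get_obs()['eef_pos'])
import camfit; camfit.run(['top0','scene0','w5'])
q=load('w5'); p=q['view']@np.r_[.636,.175,.245,1]; F=304.87; print(q['k'][1]+F*p[0]/-p[2],q['k'][2]-F*p[1]/-p[2])
E
```

```text
[0.51940132 0.03128865 0.32887542]
top0 484 [ 0.6388  0.1756  0.2405 -2.11  ] rms 0.0023
[(-138, 21, 13), (-132, 7, 19), (-126, 10, 24), (-120, 16, 34), (-113, 16, 31), (-107, 16, 33), (-101, 16, 31), (-95, 16, 30), (-89, 18, 40), (-83, 19, 33), (-77, 18, 35), (-71, 16, 30), (-65, 16, 30), (-59, 16, 31), (-53, 15, 30), (-47, 16, 30), (-41, 16, 30), (-35, 16, 28), (-29, 18, 42), (-23, 21, 42), (-17, 21, 40), (-11, 21, 37), (-5, 20, 4)]
scene0 612 [ 0.638   0.1757  0.2413 -2.1127] rms 0.0019
[(-138, 19, 22), (-132, 9, 36), (-126, 13, 51), (-120, 16, 44), (-113, 16, 40), (-107, 16, 43), (-101, 16, 36), (-95, 16, 43), (-89, 18, 49), (-83, 18, 48), (-77, 19, 40), (-71, 16, 36), (-65, 16, 37), (-59, 16, 37), (-53, 16, 38), (-47, 16, 34), (-41, 16, 39), (-35, 16, 35), (-29, 20, 62), (-23, 22, 46), (-17, 21, 48), (-11, 21, 41), (-5, 20, 1)]
w5 1958 [ 0.6809  0.1595  0.2299 -0.6828] rms 0.0024
[(-65, 15, 218), (-59, 16, 399), (-53, 17, 455), (-47, 17, 405), (-41, 16, 306), (-35, 12, 164), (-29, 9, 13)]
476.9637223497989 25.26546472067841
```

```bash
python3 - <<'E'
from h import *
inc([.4985,-.0885,.036],down(.09))
E
```

```text
inc [-11.73  -3.11  29.3 ] [-0.0022  0.0002  0.0018]
```

Call:
arm_command([
  {"dx": -5.0, "dy": -1.4, "dz": 2.0, "wx": 0.0, "wy": 0.0, "wz": 0.0, "grip": 8.5},
  {"dx": -10.0, "dy": -2.7, "dz": 4.0, "wx": 0.0, "wy": 0.0, "wz": 0.0, "grip": 8.5},
  {"dx": -11.7, "dy": -3.1, "dz": 8.0, "wx": 0.0, "wy": 0.0, "wz": 0.0, "grip": 8.5},
  {"dx": -11.7, "dy": -3.1, "dz": 12.0, "wx": 0.0, "wy": 0.0, "wz": 0.0, "grip": 8.5},
  {"dx": -11.7, "dy": -3.1, "dz": 16.0, "wx": 0.0, "wy": 0.0, "wz": 0.0, "grip": 8.5},
  {"dx": -11.7, "dy": -3.1, "dz": 18.0, "wx": 0.0, "wy": 0.0, "wz": 0.0, "grip": 8.5},
  {"dx": -11.7, "dy": -3.1, "dz": 18.0, "wx": 0.0, "wy": 0.0, "wz": 0.0, "grip": 8.5},
])

```text
clock: 6.55
eef_pos: [0.4946, -0.0875, 0.144]
tool_rot: [0.674, 0.739, -0.004, -0.006]
ft_force: [0.2, -0.4, -0.1]
grip_width: 0.085
grasp_force: 0.0
```

```bash
python3 - <<'E'
from h import *
inc([.4985,-.0885,.036],down(.09))
E
```

```text
inc [-0.17  0.52 10.8 ] [-0.0132 -0.0029  0.0012]
```

Call:
arm_command([
  {"dx": 0.0, "dy": 0.0, "dz": 0.0, "wx": 0.0, "wy": 0.0, "wz": 0.0, "grip": 8.5},
  {"dx": 0.0, "dy": 0.0, "dz": 2.0, "wx": 0.0, "wy": 0.0, "wz": 0.0, "grip": 8.5},
  {"dx": 0.0, "dy": 0.0, "dz": 4.0, "wx": 0.0, "wy": 0.0, "wz": 0.0, "grip": 8.5},
  {"dx": 0.0, "dy": 0.0, "dz": 4.0, "wx": 0.0, "wy": 0.0, "wz": 0.0, "grip": 8.5},
])

```text
clock: 6.95
eef_pos: [0.498, -0.0879, 0.1082]
tool_rot: [0.674, 0.739, -0.001, -0.002]
ft_force: [-0.4, -0.3, -0.4]
grip_width: 0.0853
grasp_force: 0.0
```

```bash
python3 - <<'E'
from h import *
inc([.4985,-.0885,.036],down(.09))
E
```

```text
inc [-0.07  0.07  7.22] [-0.0046 -0.0007  0.0016]
```

Settled on target; descend slowly, then close.

Call:
arm_command([
  {"dx": 0.0, "dy": 0.0, "dz": 1.5, "wx": 0.0, "wy": 0.0, "wz": 0.0, "grip": 8.5},
  {"dx": 0.0, "dy": 0.0, "dz": 3.0, "wx": 0.0, "wy": 0.0, "wz": 0.0, "grip": 8.5},
  {"dx": 0.0, "dy": 0.0, "dz": 4.5, "wx": 0.0, "wy": 0.0, "wz": 0.0, "grip": 8.5},
  {"dx": 0.0, "dy": 0.0, "dz": 6.0, "wx": 0.0, "wy": 0.0, "wz": 0.0, "grip": 8.5},
  {"dx": 0.0, "dy": 0.0, "dz": 7.1, "wx": 0.0, "wy": 0.0, "wz": 0.0, "grip": 8.5},
  {"dx": 0.0, "dy": 0.0, "dz": 7.1, "wx": 0.0, "wy": 0.0, "wz": 0.0, "grip": 8.5},
  {"dx": 0.0, "dy": 0.0, "dz": 7.1, "wx": 0.0, "wy": 0.0, "wz": 0.0, "grip": 8.5},
])

```text
clock: 7.65
eef_pos: [0.4994, -0.0883, 0.0388]
tool_rot: [0.674, 0.739, -0.001, -0.0]
ft_force: [0.7, -0.5, 1.1]
grip_width: 0.0854
grasp_force: 0.0
```

```bash
python3 - <<'E'
from h import *
o=monitor.get_obs(); print(o['eef_pos'],o['ft_force'],o['joint_pos'])
E
```

```text
[ 0.49942799 -0.08828817  0.03876347] [ 0.73638529 -0.46854127  1.12138235] [-1.74715605e-01  4.25212884e-01 -2.76038717e-01  8.70845080e-01
 -4.26584130e-04  1.30484361e+00]
```

Call:
arm_command([
  {"dx": 0.0, "dy": 0.0, "dz": 0.0, "wx": 0.0, "wy": 0.0, "wz": 0.0, "grip": 5.6},
  {"dx": 0.0, "dy": 0.0, "dz": 0.0, "wx": 0.0, "wy": 0.0, "wz": 0.0, "grip": 4.0},
  {"dx": 0.0, "dy": 0.0, "dz": 0.0, "wx": 0.0, "wy": 0.0, "wz": 0.0, "grip": 4.0},
  {"dx": 0.0, "dy": 0.0, "dz": 0.0, "wx": 0.0, "wy": 0.0, "wz": 0.0, "grip": 4.0},
  {"dx": 0.0, "dy": 0.0, "dz": 0.0, "wx": 0.0, "wy": 0.0, "wz": 0.0, "grip": 4.0},
  {"dx": 0.0, "dy": 0.0, "dz": 0.0, "wx": 0.0, "wy": 0.0, "wz": 0.0, "grip": 4.0},
  {"dx": 0.0, "dy": 0.0, "dz": 0.0, "wx": 0.0, "wy": 0.0, "wz": 0.0, "grip": 4.0},
])

```text
clock: 8.35
eef_pos: [0.4992, -0.0884, 0.0389]
tool_rot: [0.674, 0.739, -0.0, -0.0]
ft_force: [-1.1, -0.7, 6.3]
grip_width: 0.0509
grasp_force: 62.3
```

Call:
arm_command([
  {"dx": 0.0, "dy": 0.0, "dz": -0.5, "wx": 0.0, "wy": 0.0, "wz": 0.0, "grip": 4.0},
  {"dx": 0.0, "dy": 0.0, "dz": -1.0, "wx": 0.0, "wy": 0.0, "wz": 0.0, "grip": 4.0},
  {"dx": 0.0, "dy": 0.0, "dz": -2.0, "wx": 0.0, "wy": 0.0, "wz": 0.0, "grip": 4.0},
  {"dx": 0.0, "dy": 0.0, "dz": -4.0, "wx": 0.0, "wy": 0.0, "wz": 0.0, "grip": 4.0},
  {"dx": 0.0, "dy": 0.0, "dz": -7.0, "wx": 0.0, "wy": 0.0, "wz": 0.0, "grip": 4.0},
  {"dx": 0.0, "dy": 0.0, "dz": -11.0, "wx": 0.0, "wy": 0.0, "wz": 0.0, "grip": 4.0},
  {"dx": 0.0, "dy": 0.0, "dz": -15.0, "wx": 0.0, "wy": 0.0, "wz": 0.0, "grip": 4.0},
  {"dx": 0.0, "dy": 0.0, "dz": -18.0, "wx": 0.0, "wy": 0.0, "wz": 0.0, "grip": 4.0},
  {"dx": 0.0, "dy": 0.0, "dz": -18.0, "wx": 0.0, "wy": 0.0, "wz": 0.0, "grip": 4.0},
])

```text
clock: 9.25
eef_pos: [0.5021, -0.0887, 0.2235]
tool_rot: [0.674, 0.739, 0.002, 0.003]
ft_force: [-0.2, 0.6, -1.1]
grip_width: 0.0511
grasp_force: 62.8
```

```bash
cat >> h.py <<'E'
PSI=-2.111
CX=np.array([np.cos(.42)*np.cos(PSI),np.cos(.42)*np.sin(PSI),-np.sin(.42)]); CY=np.array([-np.sin(PSI),np.cos(PSI),0]); CZ=np.cross(CX,CY)
LENS=np.array([.640,.1784,.2423]); RS=np.c_[CX,-CY,-CZ]
def tcp(dist,off=(0,0,0.0151)): # off: TCP minus bore along tool axes
    return LENS+dist*CX+RS@np.array(off)
E
python3 - <<'E'
from h import *
o=monitor.get_obs(); print(o['grip_width'],o['grasp_force'],o['ft_force'])
inc(tcp(.17),RS); print(tcp(.17),tcp(.1)); shot('wrist','w6')
p=R.from_quat(o['tool_rot']); 
W=cloud('w6'); q=p.inv().apply(W.reshape(-1,3)-o['eef_pos']).reshape(W.shape)
k=(np.abs(q[...,2]+.043)<.012)&(np.hypot(q[...,0],q[...,1])<.04); print(k.sum(),np.nanpercentile(q[k],[5,25,50,75,95],axis=0).round(4))
E
```

```text
0.05112478883809823 62.818483114242554 [-0.23884604  0.5518469  -1.1023636 ]
inc [13.33  7.32  6.46] [-0.5248 -0.1612 -2.4624]
[0.56333277 0.05055875 0.15919308] [0.59620557 0.10537356 0.18773631]
14700 [[-0.0172 -0.0314 -0.0522]
 [-0.0037 -0.0138 -0.0392]
 [ 0.0073 -0.0002 -0.0385]
 [ 0.0128  0.0135 -0.0378]
 [ 0.0229  0.0317 -0.0347]]
```

Call:
arm_command([
  {"dx": 0.0, "dy": 0.0, "dz": 0.0, "wx": -0.025, "wy": -0.008, "wz": -0.12, "grip": 4.0},
  {"dx": 0.0, "dy": 0.0, "dz": 0.0, "wx": -0.05, "wy": -0.016, "wz": -0.24, "grip": 4.0},
  {"dx": 1.0, "dy": 0.5, "dz": 0.0, "wx": -0.079, "wy": -0.024, "wz": -0.37, "grip": 4.0},
  {"dx": 2.0, "dy": 1.0, "dz": 0.0, "wx": -0.105, "wy": -0.032, "wz": -0.49, "grip": 4.0},
  {"dx": 3.0, "dy": 1.5, "dz": 0.0, "wx": -0.131, "wy": -0.04, "wz": -0.615, "grip": 4.0},
  {"dx": 4.0, "dy": 2.0, "dz": 0.0, "wx": -0.157, "wy": -0.048, "wz": -0.74, "grip": 4.0},
  {"dx": 5.0, "dy": 2.5, "dz": 0.0, "wx": -0.184, "wy": -0.056, "wz": -0.86, "grip": 4.0},
  {"dx": 6.0, "dy": 3.0, "dz": 0.0, "wx": -0.21, "wy": -0.064, "wz": -0.985, "grip": 4.0},
  {"dx": 7.0, "dy": 4.0, "dz": 0.0, "wx": -0.236, "wy": -0.072, "wz": -1.11, "grip": 4.0},
  {"dx": 8.0, "dy": 5.0, "dz": 0.0, "wx": -0.262, "wy": -0.08, "wz": -1.23, "grip": 4.0},
])

```text
clock: 10.3
eef_pos: [0.5401, -0.0035, 0.2156]
tool_rot: [0.118, 0.985, 0.065, 0.107]
ft_force: [0.6, 0.7, -2.9]
grip_width: 0.0508
grasp_force: 62.5
```

```bash
python3 - <<'E'
from h import *
o=monitor.get_obs(); print(o['joint_pos'])
inc(tcp(.17),RS)
E
```

```text
[-0.07353913  0.15777697 -0.17264671  1.01860355  0.11970939  0.17755033]
inc [0.23 4.84 6.54] [-0.2541 -0.0941 -1.2314]
```

Call:
arm_command([
  {"dx": 0.0, "dy": 1.0, "dz": 1.0, "wx": -0.025, "wy": -0.009, "wz": -0.12, "grip": 4.0},
  {"dx": 0.1, "dy": 1.8, "dz": 2.0, "wx": -0.05, "wy": -0.019, "wz": -0.245, "grip": 4.0},
  {"dx": 0.2, "dy": 3.0, "dz": 3.5, "wx": -0.076, "wy": -0.028, "wz": -0.37, "grip": 4.0},
  {"dx": 0.2, "dy": 4.0, "dz": 5.0, "wx": -0.1, "wy": -0.037, "wz": -0.49, "grip": 4.0},
  {"dx": 0.2, "dy": 4.8, "dz": 6.5, "wx": -0.127, "wy": -0.047, "wz": -0.615, "grip": 4.0},
  {"dx": 0.2, "dy": 4.8, "dz": 6.5, "wx": -0.152, "wy": -0.056, "wz": -0.74, "grip": 4.0},
  {"dx": 0.2, "dy": 4.8, "dz": 6.5, "wx": -0.178, "wy": -0.066, "wz": -0.86, "grip": 4.0},
  {"dx": 0.2, "dy": 4.8, "dz": 6.5, "wx": -0.203, "wy": -0.075, "wz": -0.985, "grip": 4.0},
  {"dx": 0.2, "dy": 4.8, "dz": 6.5, "wx": -0.229, "wy": -0.085, "wz": -1.11, "grip": 4.0},
  {"dx": 0.2, "dy": 4.8, "dz": 6.5, "wx": -0.254, "wy": -0.094, "wz": -1.231, "grip": 4.0},
])

```text
clock: 11.3
eef_pos: [0.5635, 0.0493, 0.1596]
tool_rot: [-0.482, 0.851, 0.103, 0.181]
ft_force: [0.6, 0.3, -1.0]
grip_width: 0.0509
grasp_force: 62.8
```

```bash
python3 - <<'E'
from h import *
o=monitor.get_obs(); print(o['joint_pos'],o['grip_width'])
inc(tcp(.17),RS)
E
```

```text
[-0.11306613  0.27955981 -0.21410247  0.89415314  0.37997772 -1.10768109] 0.05088737200642624
inc [-0.07  0.08  0.08] [-0.0001 -0.0002 -0.0007]
```

Call:
arm_command([
  {"dx": -1.5, "dy": 0.1, "dz": 0.1, "wx": 0.0, "wy": 0.0, "wz": 0.0, "grip": 4.0},
  {"dx": -3.0, "dy": 0.1, "dz": 0.1, "wx": 0.0, "wy": 0.0, "wz": 0.0, "grip": 4.0},
  {"dx": -4.5, "dy": 0.1, "dz": 0.1, "wx": 0.0, "wy": 0.0, "wz": 0.0, "grip": 4.0},
  {"dx": -6.0, "dy": 0.1, "dz": 0.1, "wx": 0.0, "wy": 0.0, "wz": 0.0, "grip": 4.0},
  {"dx": -7.0, "dy": 0.1, "dz": 0.1, "wx": 0.0, "wy": 0.0, "wz": 0.0, "grip": 4.0},
  {"dx": -7.0, "dy": 0.1, "dz": 0.1, "wx": 0.0, "wy": 0.0, "wz": 0.0, "grip": 4.0},
  {"dx": -7.0, "dy": 0.1, "dz": 0.1, "wx": 0.0, "wy": 0.0, "wz": 0.0, "grip": 4.0},
])

```text
clock: 12.0
eef_pos: [0.5976, 0.1052, 0.1895]
tool_rot: [-0.48, 0.852, 0.102, 0.183]
ft_force: [-0.5, -0.1, -2.6]
grip_width: 0.0508
grasp_force: 62.8
```

```bash
python3 - <<'E'
from h import *
inc(tcp(.1),RS); o=monitor.get_obs(); print(o['eef_pos'],o['grasp_force'])
shot('scene','s7');shot('top','t7')
import camfit; camfit.run(['top0','scene0','s7','t7'])
M=np.c_[CX,CY,CZ]
for n in('s7','t7'):
    W=cloud(n); q=(W-LENS)@M; e=q-[.1,0,0]; k=(np.hypot(e[...,0],e[...,1])<.035)&(np.abs(e[...,2])<.04)
    print(n,k.sum(), np.nanpercentile(e[k],[2,25,50,75,98],axis=0).round(4).tolist())
a=cv2.imread('pics/s7.png')[150:270,300:460]; cv2.imwrite('pics/s7c.png',cv2.resize(a,None,fx=5,fy=5,interpolation=cv2.INTER_CUBIC))
E
```

```text
inc [0.12 0.12 0.13] [-0.0041  0.0011 -0.0035]
[0.59757193 0.10522622 0.18945578] 62.82544255256653
top0 484 [ 0.6388  0.1756  0.2405 -2.11  ] rms 0.0023
[(-138, 21, 13), (-132, 7, 19), (-126, 10, 24), (-120, 16, 34), (-113, 16, 31), (-107, 16, 33), (-101, 16, 31), (-95, 16, 30), (-89, 18, 40), (-83, 19, 33), (-77, 18, 35), (-71, 16, 30), (-65, 16, 30), (-59, 16, 31), (-53, 15, 30), (-47, 16, 30), (-41, 16, 30), (-35, 16, 28), (-29, 18, 42), (-23, 21, 42), (-17, 21, 40), (-11, 21, 37), (-5, 20, 4)]
scene0 612 [ 0.638   0.1757  0.2413 -2.1127] rms 0.0019
[(-138, 19, 22), (-132, 9, 36), (-126, 13, 51), (-120, 16, 44), (-113, 16, 40), (-107, 16, 43), (-101, 16, 36), (-95, 16, 43), (-89, 18, 49), (-83, 18, 48), (-77, 19, 40), (-71, 16, 36), (-65, 16, 37), (-59, 16, 37), (-53, 16, 38), (-47, 16, 34), (-41, 16, 39), (-35, 16, 35), (-29, 20, 62), (-23, 22, 46), (-17, 21, 48), (-11, 21, 41), (-5, 20, 1)]
s7 606 [ 0.6382  0.1756  0.2414 -2.1101] rms 0.0018
[(-138, 18, 20), (-132, 12, 37), (-126, 14, 49), (-120, 16, 43), (-113, 16, 41), (-107, 16, 40), (-101, 16, 41), (-95, 16, 38), (-89, 18, 
[... 191 characters left out ...]
21, 43)]
t7 484 [ 0.6385  0.1759  0.2404 -2.1134] rms 0.0023
[(-138, 20, 14), (-132, 8, 17), (-126, 11, 25), (-120, 15, 34), (-113, 15, 29), (-107, 16, 31), (-101, 16, 34), (-95, 16, 30), (-89, 18, 40), (-83, 19, 32), (-77, 18, 36), (-71, 16, 29), (-65, 17, 31), (-59, 16, 29), (-53, 17, 30), (-47, 16, 30), (-41, 16, 31), (-35, 16, 30), (-29, 20, 43), (-23, 21, 40), (-17, 21, 39), (-11, 21, 36), (-5, 20, 5)]
s7 378 [[-0.0263, -0.0288, -0.0266], [-0.0219, -0.003, -0.0071], [-0.0152, 0.0144, 0.0157], [-0.0092, 0.0232, 0.0286], [0.0108, 0.0324, 0.0367]]
t7 154 [[-0.0257, -0.0324, -0.0243], [-0.0221, -0.0169, 0.001], [-0.0186, -0.007, 0.0217], [-0.0134, 0.0056, 0.0274], [-0.0049, 0.0274, 0.0355]]
```

View pics/s7c.png

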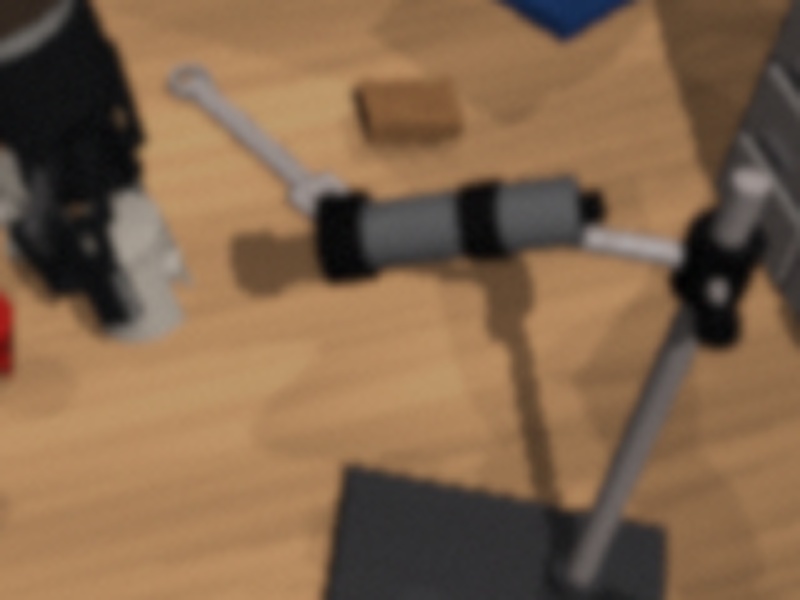

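```bash
python3 - <<'E'
from h import *
from scipy.optimize import least_squares
inc(tcp(.1),RS)
for n in('top0','scene0','s7','t7'):
    w=cloud(n).reshape(-1,3); k=(np.hypot(w[:,0]-.7264,w[:,1]-.32)<.018)&(w[:,2]>.03)&(w[:,2]<.31); q=w[k]
    f=least_squares(lambda p:np.hypot(q[:,0]-p[0],q[:,1]-p[1])-.008,[.7264,.32],loss='soft_l1',f_scale=.001); print(n,k.sum(),f.x.round(4),'s.t. dist lens',np.hypot(*(LENS[:2]-f.x)).round(4),np.sqrt(np.mean(f.fun**2)).round(4))
M=np.c_[CX,CY,CZ]
for n in('s7','t7'):
    Z=load(n); im=Z['p'].astype(int); W=cloud(n); e=(W-LENS)@M-[.1,0,0]
    k=(np.hypot(e[...,0],e[...,1])<.034)&(np.abs(e[...,2])<.036)&(im.min(-1)>85)
    q=e[k]
    cr=q[(q[:,2]>.02)]; sd=q[(q[:,2]<.022)&(q[:,2]>-.03)]
    f=least_squares(lambda p:np.hypot(sd[:,0]-p[0],sd[:,1]-p[1])-.026,[0,0],loss='soft_l1',f_scale=.001)
    print(n,len(cr),'crown z',np.median(cr[:,2]).round(4),'crown xy ctr',(cr[:,:2].min(0)+cr[:,:2].max(0))/2,cr[:,:2].max(0)-cr[:,:2].min(0),'side n',len(sd),f.x.round(4),np.sqrt(np.mean(f.fun**2)).round(4), 'zmin',np.percentile(sd[:,2],[0,2]).round(4), sd[:,:2].min(0).round(3),sd[:,:2].max(0).round(3))
E
```

```text
inc [0.04 0.13 0.13] [-0.0038  0.0009 -0.0047]
top0 282 [0.7283 0.324 ] s.t. dist lens 0.1703 0.0048
scene0 609 [0.7283 0.3246] s.t. dist lens 0.1708 0.0044
s7 612 [0.7283 0.3246] s.t. dist lens 0.1708 0.0044
t7 288 [0.7282 0.3242] s.t. dist lens 0.1704 0.005
s7 122 crown z 0.0285 crown xy ctr [-0.0143747   0.00281491] [0.02629869 0.0485024 ] side n 199 [-0.0004  0.002 ] 0.0017 zmin [-0.0288 -0.0269] [-0.028 -0.03 ] [0.01  0.032]
t7 72 crown z 0.0273 crown xy ctr [-0.018518    0.00069716] [0.01552237 0.04162926] side n 34 [0.0006 0.0017] 0.0014 zmin [-0.0251 -0.024 ] [-0.026 -0.016] [-0.015  0.018]
```

Call:
arm_command([
  {"dx": 0.0, "dy": 0.15, "dz": 0.07, "wx": -0.004, "wy": 0.0, "wz": -0.004, "grip": 4.0},
  {"dx": 0.0, "dy": 0.15, "dz": 0.07, "wx": -0.004, "wy": 0.0, "wz": -0.004, "grip": 4.0},
  {"dx": 0.0, "dy": 0.15, "dz": 0.07, "wx": -0.004, "wy": 0.0, "wz": -0.004, "grip": 4.0},
  {"dx": 0.0, "dy": 0.15, "dz": 0.07, "wx": -0.004, "wy": 0.0, "wz": -0.004, "grip": 4.0},
  {"dx": 0.0, "dy": 0.15, "dz": 0.07, "wx": -0.004, "wy": 0.0, "wz": -0.004, "grip": 4.0},
])

```text
clock: 12.6
eef_pos: [0.5967, 0.1057, 0.1889]
tool_rot: [-0.482, 0.851, 0.103, 0.182]
ft_force: [0.6, 0.4, -2.0]
grip_width: 0.0507
grasp_force: 62.8
```

```bash
python3 - <<'E'
from h import *
inc(tcp(.1),RS); o=monitor.get_obs(); print(o['clock'],o['ft_force'],o['grasp_force'],np.abs(o['joint_vel']).max())
shot('top','t8'); W=cloud('t8'); w=W.reshape(-1,3)-np.r_[FC,0]; c,s=np.cos(FY),np.sin(FY)
q=np.c_[c*w[:,0]+s*w[:,1],-s*w[:,0]+c*w[:,1],w[:,2]]
k=(np.abs(q[:,0])<.025)&(np.abs(q[:,1])<.2)&(q[:,2]>.12); b=q[k]; print('clamp high pts y,z',b[:,1].min(),b[:,1].max(),b[b[:,2].argmax()].round(3))
k=(np.abs(q[:,0])<.03)&(np.abs(q[:,1]-.06)<.03); print('seat z',np.nanmax(q[k][:,2]))
E
```

```text
inc [0.1  0.02 0.08] [-0.0005  0.0017 -0.0002]
12.6 [ 0.57544296  0.43399803 -1.99093584] 62.825045585632324 0.0013358499771997949
clamp high pts y,z -0.1675239659193722 0.1972260879266508 [-0.025  0.165  0.628]
seat z 0.03675641797143836
```

```bash
python3 -c "
from h import *
print(job.job_done())"
```

```text
the job is handed in; nothing more can be done
None
```

I pushed the clamp handle back to its stop so the clamp stands open, then lifted the piston off and handed in at 12.6 s. It was held steady, crown up, with the bore 100 mm in front of the lens to within about 1–2 mm and the pin hole facing the lens to within an estimated 2°.

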